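# Put the engraved roller away in its case and close the lid

### The arm

A 7-joint arm with a two-finger parallel gripper is mounted at the origin on the work surface. World frame = base frame: x ahead of the robot, y to its left, z up, the work surface at z = 0. Lengths are in m, angles in rad, forces in N, time in s.
With the tool pointing down it reaches from about 0.425 to 0.875 m from the base axis. Payload 4.7 kg.
Tool frame: the origin (TCP) lies midway between the tips of the shut fingers; the grasp point (between the pads) lies 19 mm behind it; z points along the fingers, y is the line along which they close (so a half turn about z gives the same grasp; the last joint's range is limited). The gripper opens to 87 mm and grips with 3 to 60 N. Pads are 19 mm wide; open, the fingers measure 117 mm over their backs; the gripper's body (75 mm by 190 mm) begins 51 mm behind the grasp point.
Start: joints at [1.242, 0.321, -0.07, 1.45, 0.023, 1.371, -0.057], TCP at [0.218, -0.612, 0.223] pointing down, gripper open.
Joint ranges: [-2.86, 2.86], [-0.3, 2.09], [-1.38, 1.24], [0.06, 2.45], [-1.56, 4.7], [0.09, 2.05], [-2.69, 2.69]. Speed limits (rad/s): [2.57, 2.57, 3.14, 3.14, 3.14, 3.14, 3.14].

### API

Orientations are given as a rotation vector (axis times angle).
In Python, from bench import ctrl gives the robot as it stands. The module is installed in compiled form; this text tells all that it offers.
- The arm moves only by the tool carry_out, never from a script. Its argument "steps" is a list of rows, each a list of 7 numbers: the turn, a rotation vector about the world's x, y, z in degrees, then the shift along the world's x, y, z in cm, then the opening, from 0 (shut) to 1 (fully open). A call has 1 to 12 rows; each row is the pose to reach, as a shift and turn from the pose commanded when the call began; what a row does not reach only later rows make up. A row lasts 1/10 s, in which the tool goes at most 50 mm and 8.59 degrees, less where a joint would pass 70% of its speed; a pose out of reach is approached as far as the arm can. A call with a gripper value outside its range is refused whole. The fingers move at their own pace and stop on an object; "squeeze" is the grip in N (left out, the last holds). Time passes only in rows, so rows that repeat a pose let the fingers close. It gives the time, the measured TCP pose, the force, the opening and the grip force at its end, in the units of the state.
- ctrl.get_state(): the state, without advancing time (a new reading comes with each control period).
- ctrl.get_image(name): name is "scene" or "top" or "wrist"; returns a dict with "pixels" (400x640x3 uint8, red, green, blue), "camera_matrix" (3x3 intrinsics, pixels), "cam_to_world" (4x4, takes a point from camera to world coordinates); the wrist camera has in their place "T_tool_cam" (4x4, takes a point from camera to tool coordinates, whose origin is the TCP and whose axes are the flange's). Camera axes: x right, y down, z forward; pixel columns grow to the right and rows downward; lengths in m; the calibration is good to about 2 mm. The wrist camera is an equidistant fisheye: a pixel r from the principal point sees the ray r / f radians off the axis. A picture is of the moment at which its call begins: read the wrist's pose just before it. There is no depth.
- ctrl.close_job(): hands the job in; it is judged then, once.
The state is a dict: "time": time; "joint_positions": joint angles; "qd": joint speeds; "joint_torque": joint torques, N m; "position": TCP position; "tool_rot": TCP orientation; "ft_force": force on the tool from outside, world axes, zero at the start; "torque": the same for the moment, N m; "grip_width": opening from 0.0 (shut) to 1.0 (fully open); "grip_force": force on a finger pad.
Only numpy, scipy, OpenCV 4.12 (cv2) and the standard library are available. Lean on these libraries where they do the work, as an engineer would, in place of code of your own. Each camera call takes 0.05 s, during which the arm holds its last target. There are 200 camera calls.

### The job

Without lifting it, roll the brass roller on the round mat until its red stripe is on top. Then, keeping the stripe up, lift it into the open wooden case so that it lies on the floor between the two blue ridges, and gently lower the hinged lid until it is fully closed. Leave the other things on the bench where they are.

Things in the scene. Friction and masses are not known exactly. Their poses are not given: they have to be found in the camera images.
- roller: loose brass cylinder, 36 mm in diameter, 70 mm long, about 0.35 kg, lying on the mat, axis level, any direction; a red stripe 8 mm wide runs along it, a red mark on each end points to the stripe. Origin at its centre; x along its axis, z from the axis to the stripe, at the start about 1 rad from up. It rolls without slipping on the mat and under light pressure from above, and soon stops by itself
- mat: fixed black rubber disc, 190 mm in diameter, 6 mm thick, the roller lies near its middle; origin under its centre
- case: fixed dark wooden case, outer size 150 (x) by 230 (y) by 60 mm, walls and floor 8 mm; a cross wall 40 mm high at y = -23 mm splits it into a large bay on the +y side (inside 134 by 127 mm) and a small one. Origin under its centre; the lid is hinged along its +x rim, its front looks to -x
- cradle (a point): point on the floor of the large bay midway between the two blue ridges, at (-12, 43.5, 8) mm from the case's origin; axes as the case. The ridges run along y, 80 mm long, 6 mm high, 8 mm wide, 31 mm apart (inside): the roller, its axis along the case's y, lies on the floor between them
- case_lid (a joint): angle of the lid in rad: 0 fully closed, 1.57 upright, more is leaning back; it starts open at 1.6 to 1.85. The hinge is stiff (0.27 N m): the lid stays where it is left and needs about 2 to 4 N at its free edge to move either way
- lid_hinge (a point): middle of the lid's hinge line, at the case's +x rim, at (75, 0, 60.5) mm from the case's origin; the line runs along the case's y. The lid is a board 150 mm long from the hinge (towards -x when closed), 230 mm wide, 10 mm thick; its underside (inner face) passes through the hinge line. The axes of this point turn with the lid; closed, they are those of the case
- lid_tab (a point): middle of the upper (outer) face of the lid's brass tab, which sticks out 20 mm beyond the lid's free edge and is 40 mm wide and 10 mm thick; this point is 160 mm from the hinge
- vise: heavy fixed round engraver's vise at the back of the bench, 116 mm across, 100 mm high; origin under its centre
- tool_pot: black round pot of steel punches standing between the mat and the case, 60 mm across, punches up to 150 mm high; origin under its centre; bystander, loose
- graver: graver with a pale wooden handle lying in the smaller bay of the case, 80 mm long, 16 mm high; origin near its middle at its underside; it stays there; bystander, loose
- ring: brass ring lying flat near the edge of the mat, 24 mm across, 5 mm high; origin under its centre; bystander, loose
- hammer: hammer 220 mm long lying at the right side of the bench; bystander, loose
- blank: brass disc lying behind the work area, 44 mm across, 5 mm high; bystander, loose
- plaster: white plaster medallion lying behind the work area, 90 mm across, 13 mm high; bystander, loose
- loupe: black eye loupe standing at the left side, 48 mm across, 34 mm high; bystander, loose
Mind the look-alikes: they are no part of the job. What is meant by the roller is not green, pink or turquoise, and is the larger of those in its own colour.

How it is judged:
On the way, in this order (a step that is already met when the one before it is completed fails the run):
1. the roller lies still on the mat with its red stripe on top (within 0.3 rad) (angle between roller's own z axis and vertical below 0.3 rad and height (world z) of roller below 0.029 m and horizontal distance between roller and mat below 0.095 m and linear speed of roller below 0.01 m/s), for 0.2 s.
2. the roller lies on the case's floor between the blue ridges, stripe up, the lid still open (x of roller in the frame of cradle between -0.006 and 0.006 m and y of roller in the frame of cradle between -0.022 and 0.022 m and z of roller in the frame of cradle below 0.024 m and angle between the x axis of roller and the y axis of case, either way round below 0.2 rad and angle between roller's own z axis and vertical below 0.45 rad and linear speed of roller below 0.02 m/s and value of joint case_lid above 0.8 rad), for 0.2 s.
At the end, for the whole second after the job is handed in: The lid is fully closed (within 0.04 rad), the roller lies at rest on the case's floor between the blue ridges (centre within 6 mm across and 22 mm along them, axis within 0.2 rad of theirs), its red stripe within 0.45 rad of straight up (x of roller in the frame of cradle between -0.006 and 0.006 m and y of roller in the frame of cradle between -0.022 and 0.022 m and z of roller in the frame of cradle below 0.024 m and angle between the x axis of roller and the y axis of case, either way round below 0.2 rad and angle between roller's own z axis and vertical below 0.45 rad and linear speed of roller below 0.02 m/s and value of joint case_lid between -0.04 and 0.04 rad); the robot touches nothing.
It fails at once if the roller is lifted clear of the mat (10 mm or more), or carried, with its stripe not on top (more than 0.6 rad off) (height (world z) of roller above 0.034 m and angle between roller's own z axis and vertical above 0.6 rad).
It fails at once if the lid is slammed (swings shut faster than 2.5 rad/s) (velocity of joint case_lid below -2.5 rad/s).
It fails at once if one of the other loose things is displaced by more than 30 mm (distance of any of tool_pot, graver, ring, hammer, blank, plaster, loupe from where it was at the start of the episode above 0.03 m).
It also fails if it takes over 72 s, if anything falls off the work surface, if the arm or the gripper's body presses on something with over 40 N, if the wrist force passes 120 N, or if a joint passes its speed limit or range.

## Working session

There is one attempt and no reset: what is moved stays moved. The work goes in short steps, Python scripts to look and compute and a tool call to move; the robot and the scene stay as the last step left them, time stands still between calls to the robot, and variables do not carry over. Pictures are saved under pics/ and viewed, at most 10 in all, crops included, and the job is handed in when it is done.

Besides the shell and the picture viewer there is one more tool, called after "Call:" by a JSON object that holds its "fn" and its "kwargs". carry_out: Moves the arm, as the interface text tells. Its arguments: {"type":"object","properties":{"steps":{"type":"array","items":{"type":"array","items":{"type":"number"}}},"squeeze":{"type":"number"}},"required":["steps"]}

```bash
mkdir -p pics; cat > h.py <<'E'
import numpy as np, cv2, pickle
from scipy.spatial.transform import Rotation as R
from bench import ctrl
def snap(n,fn):
    s=ctrl.get_state(); d=ctrl.get_image(n)
    d['T']=np.array(d['cam_to_world']) if 'cam_to_world' in d else None
    if d['T'] is None:
        M=np.eye(4);M[:3,:3]=R.from_rotvec(s['tool_rot']).as_matrix();M[:3,3]=s['position'];d['T']=M@np.array(d['T_tool_cam'])
    d['fish']=n=='wrist'
    cv2.imwrite(f'pics/{fn}.png',d['pixels'][:,:,::-1]); pickle.dump(d,open(fn+'.pkl','wb')); return d
def load(fn): return pickle.load(open(fn+'.pkl','rb'))
def ray(d,u,v):
    K=np.array(d['camera_matrix']);x=np.array([(u-K[0,2])/K[0,0],(v-K[1,2])/K[1,1],1.])
    if d['fish']:
        r=np.hypot(x[0],x[1]);x=np.array([*(x[:2]/max(r,1e-9)*np.sin(r)),np.cos(r)])
    x=d['T'][:3,:3]@x;return d['T'][:3,3],x/np.linalg.norm(x)
def atz(d,u,v,z):
    o,r=ray(d,u,v);return o+r*(z-o[2])/r[2]
def tri(obs):
    A=np.zeros((3,3));b=np.zeros(3);L=[ray(*o) for o in obs]
    for o,r in L: P=np.eye(3)-np.outer(r,r);A+=P;b+=P@o
    p=np.linalg.solve(A,b);return p,max(np.linalg.norm(np.cross(p-o,r)) for o,r in L)
def crop(fn,x0,x1,y0,y1,s,out):
    im=cv2.imread(f'pics/{fn}.png')[y0:y1,x0:x1];cv2.imwrite(f'pics/{out}.png',cv2.resize(im,None,fx=s,fy=s,interpolation=cv2.INTER_CUBIC))
E
python3 - <<'E'
from h import *
s=ctrl.get_state();print(s)
for n in('top','scene'):
    d=snap(n,n+'0');print(n,d['T'].round(3).tolist(),np.array(d['camera_matrix']).round(1).tolist())
w=snap('wrist','w0');print(np.array(w['T_tool_cam']).round(3).tolist())
E
```

```text
{'time': 0.0, 'joint_positions': array([ 1.24206051,  0.32180364, -0.07010936,  1.45166963,  0.02263296,
        1.37079524, -0.05690738]), 'qd': array([ 1.13923774e-03,  8.92942517e-04, -6.28757307e-04,  6.75750595e-04,
       -1.06255092e-03, -7.18343876e-04, -4.04400548e-05]), 'joint_torque': array([ 3.92807960e-04, -4.91283131e+01, -4.03490318e-01, -3.12524986e+01,
       -6.37465599e-02,  4.38113941e-02,  1.58076718e-04]), 'position': array([ 0.21827451, -0.61167024,  0.22147699]), 'tool_rot': array([-3.09372597e+00, -5.35660624e-01,  6.94741843e-04]), 'ft_force': array([-0.5540258 , -0.19769469,  0.56000762]), 'torque': array([-0.06759493,  0.02365748, -0.01018133]), 'grip_force': 0.0, 'grip_width': 0.9956115052989206}
top [[-0.011, -0.982, 0.188, 0.265], [-1.0, 0.01, -0.005, 0.012], [0.003, -0.188, -0.982, 1.354], [0.0, 0.0, 0.0, 1.0]] [[406.7, 0.0, 320.5], [0.0, 406.7, 195.1], [0.0, 0.0, 1.0]]
scene [[-0.816, 0.483, -0.317, 0.871], [0.577, 0.676, -0.458, 0.546], [-0.007, -0.557, -0.831, 1.051], [0.0, 0.0, 0.0, 1.0]] [[375.3, 0.0, 318.7], [0.0, 375.3, 204.4], [0.0, 0.0, 1.0]]
[[0.001, -0.965, -0.261, 0.072], [1.0, 0.002, -0.0, 0.0], [0.001, -0.261, 0.965, -0.163], [0.0, 0.0, 0.0, 1.0]]
```

View pics/top0.png

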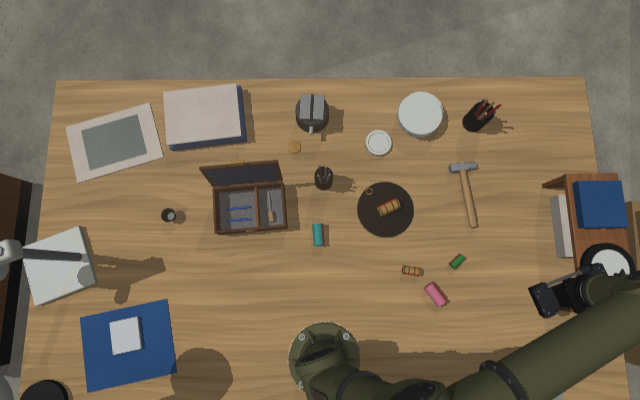

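View pics/scene0.png

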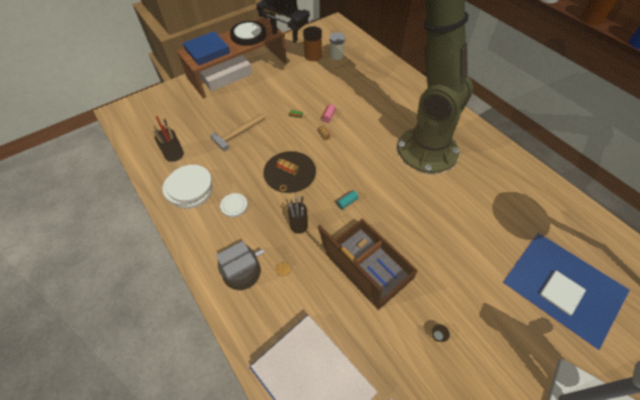

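The roller candidates in the top view are:
- brass on the mat (388,208)
- small brass (412,271)
- green (457,261)
- pink (435,294)
- turquoise (318,235)

I choose the larger brass one, on the mat. The case is at (250,205), with its lid open at the far side.

```bash
python3 - <<'E'
from h import *
t=load('top0');s=load('scene0')
print('roller',tri([(t,388,207.5),(s,287,167.5)]),atz(t,388,207.5,.024))
print('mat',atz(t,385.5,209,.006),'pot',atz(t,325,183,.05),'ring',atz(t,369,191,.008))
for p in [(214,206),(285,203),(218,234),(287,229)]: print('case rim',p,atz(t,*p,.06))
print('blank/plaster/vise',atz(t,295,147,0),atz(t,312,130,0))
im=t['pixels'][:,:,::-1]
a=cv2.resize(im[175:240,350:425],None,fx=7,fy=7,interpolation=3);b=cv2.resize(im[150:245,195:295],None,fx=4.79,fy=4.79,interpolation=3)
h=max(a.shape[0],b.shape[0]);f=lambda x:cv2.copyMakeBorder(x,0,h-x.shape[0],0,0,0)
o=cv2.hconcat([f(a),f(b)]);print(o.shape);cv2.imwrite('pics/c1.png',cv2.resize(o,None,fx=.78,fy=.78))
print(R.from_rotvec(ctrl.get_state()['tool_rot']).as_matrix().round(3))
E
```

```text
roller (array([ 0.47688619, -0.21954619,  0.0157794 ]), np.float64(0.00021186926968644914)) [ 0.47543085 -0.21797209  0.024     ]
mat [ 0.47326741 -0.21248615  0.006     ] pot [ 0.55479622 -0.00993985  0.05      ] ring [ 0.53498792 -0.15890053  0.008     ]
case rim (214, 206) [0.48029149 0.34857383 0.06      ]
case rim (285, 203) [0.48779153 0.12011508 0.06      ]
case rim (218, 234) [0.38998649 0.33240443 0.06      ]
case rim (287, 229) [0.40365901 0.11325933 0.06      ]
blank/plaster/vise [0.69470501 0.09158893 0.        ] [0.75604744 0.0322428  0.        ]
(455, 1004, 3)
[[ 0.942  0.336 -0.001]
 [ 0.336 -0.942  0.001]
 [-0.    -0.001 -1.   ]]
```

Call:
{"fn": "carry_out", "kwargs": {"steps": [[0,0,0,2.5,4,0,1],[0,0,0,5,8,0,1],[0,0,0,7.5,12,0,1],[0,0,0,10,16,0,1],[0,0,0,12.5,20,0,1],[0,0,0,15,24,0,1],[0,0,0,18,28,0,0],[0,0,0,21,32,0,0],[0,0,0,23.5,36,-1,0],[0,0,0,25.5,39,-2,0],[0,0,0,25.5,39,-2,0],[0,0,0,25.5,39,-2,0]]}}

```text
time: 1.35
position: [0.4734, -0.2214, 0.2021]
tool_rot: [-3.095, -0.539, 0.002]
ft_force: [0.0, -1.0, 0.1]
grip_width: 0.541
grip_force: 0.0
```

```bash
python3 - <<'E'
from h import *
w=snap('wrist','w1');print(np.array(w['camera_matrix']).round(1).tolist())
s=ctrl.get_state();print(s['time'],s['position'],s['ft_force'])
a=w['pixels'][:,:,::-1];K=np.array(w['camera_matrix'])
o=np.array([.475,-.22,.024,1]);c=np.linalg.inv(w['T'])@o;c=c[:3];th=np.arctan2(np.hypot(c[0],c[1]),c[2]);r=th*K[0,0];q=np.hypot(c[0],c[1])
print(K[0,2]+r*c[0]/q,K[1,2]+r*c[1]/q)
E
```

```text
[[309.7, 0.0, 318.9], [0.0, 309.7, 198.4], [0.0, 0.0, 1.0]]
1.4 [ 0.47296713 -0.22288325  0.20240275] [ 0.23104693 -0.9434494  -0.00312216]
318.2729533724047 179.00299884240698
```

View pics/w1.png

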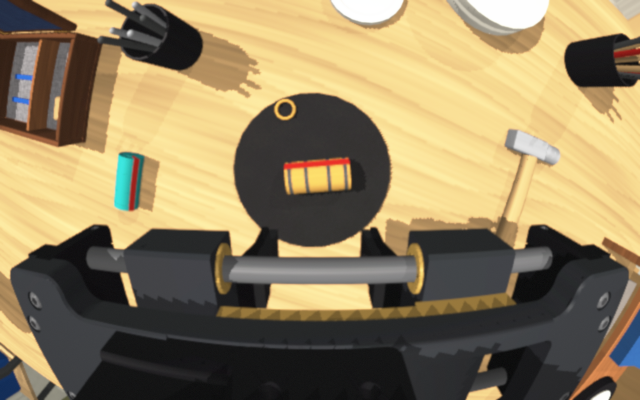

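The wrist view shows the brass roller at (318,177), with the stripe on its upper (far) edge at about (317,162). The ring is at (286,109). I'll enlarge this for exact corners.

```bash
python3 -c "
from h import *
crop('w1',270,366,145,209,8,'c2')"
```

```text
(no output)
```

View pics/c2.png

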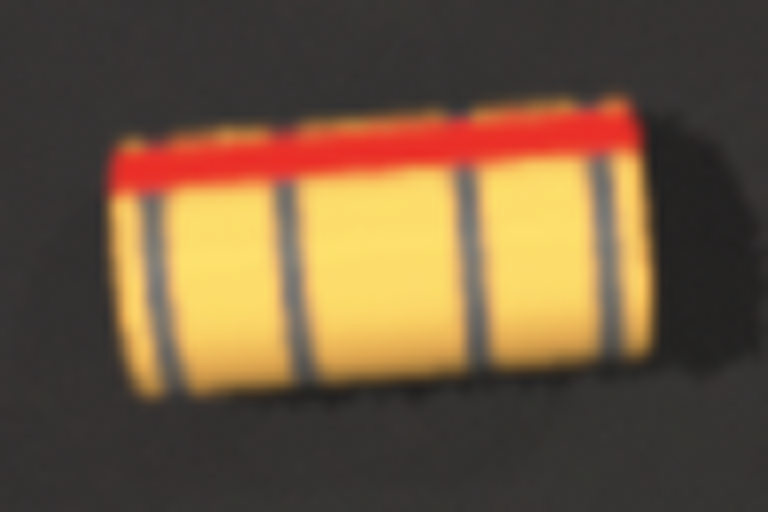

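```bash
cat >> h.py <<'E'
from scipy.optimize import least_squares
def fitroller(d,up,lo,stripe,z=None,yaw0=-63,c0=(.475,-.22),r=.018):
    """up,lo: silhouette pixels [L,R] at cylinder ends; stripe: pixels on stripe centre [L,R]."""
    def frame(p):
        a=np.array([np.cos(p[2]),np.sin(p[2]),0]);c=np.array([p[0],p[1],p[3] if z is None else z]);n=np.array([a[1],-a[0],0]) # n horizontal perp
        return a,c,n
    def f(p):
        a,c,n=frame(p);e=[]
        for px,s in [(q,1) for q in up]+[(q,-1) for q in lo]:
            o,v=ray(d,*px);k=np.cross(a,v);k/=np.linalg.norm(k);e.append(abs((c-o)@k)-r)
        ts=[]
        for q in list(up)+list(lo):
            o,v=ray(d,*q);w=c-o;b=a@v  # closest point param on axis
            ts.append((b*(v@w)-(a@w))/(1-b*b))
        e.append(np.mean(ts));return e
    s=least_squares(f,[*c0,np.radians(yaw0),.024],x_scale=[.01,.01,.1,.01]).x
    a,c,n=frame(s);out=[]
    for q in stripe:
        o,v=ray(d,*q);w=o-c;wp=w-(w@a)*a;vp=v-(v@a)*a
        A=vp@vp;B=wp@vp;C=wp@wp-r*r;D=max(B*B-A*C,0);t=(-B-np.sqrt(D))/A;h=w+t*v
        out.append((round(float(np.arctan2(h@n,h[2])),3),round(float(h@a),4)))
    return dict(c=c.round(4),yaw=round(float(np.degrees(s[2])),1),cost=np.round(f(s),4),n=n.round(3),phi_along=out)
E
python3 - <<'E'
from h import *
w=load('w1');P=lambda u,v:(270+(u-3.5)/8,145+(v-3.5)/8)
print(fitroller(w,[P(125,138),P(628,97)],[P(150,397),P(645,358)],[P(116,172),P(370,148),P(632,131)],z=.024))
print(fitroller(w,[P(125,138),P(628,97)],[P(150,397),P(645,358)],[P(116,172),P(370,148),P(632,131)]))
print('mat edges',[atz(w,*p,.006).round(4) for p in[(234,172),(391,165),(315,93)]], 'ring',atz(w,286,109,.01))
E
```

```text
{'c': array([ 0.4787, -0.2182,  0.024 ]), 'yaw': -65.5, 'cost': array([ 0.0003,  0.0003,  0.0003,  0.0003, -0.    ]), 'n': array([-0.91 , -0.415,  0.   ]), 'phi_along': [(-1.011, -0.0355), (-1.039, -0.0009), (-1.002, 0.0345)]}
{'c': array([ 0.4798, -0.2178,  0.0299]), 'yaw': -65.5, 'cost': array([-0.,  0., -0.,  0.,  0.]), 'n': array([-0.91 , -0.415,  0.   ]), 'phi_along': [(-0.992, -0.0349), (-1.018, -0.0009), (-0.982, 0.0339)]}
mat edges [array([ 0.4457, -0.1225,  0.006 ]), array([ 0.5174, -0.2967,  0.006 ]), array([ 0.5649, -0.1835,  0.006 ])] ring [ 0.53655628 -0.15884369  0.01      ]
```

Call:
{"fn": "carry_out", "kwargs": {"steps": [[0,0,2,0.5,0.3,-4,0],[0,0,4,1,0.5,-8,0],[0,0,5,1.3,0.7,-12,0],[0,0,5,1.3,0.7,-14.5,0],[0,0,5,1.3,0.7,-15.2,0],[0,0,5,1.3,0.7,-15.7,0],[0,0,5,1.3,0.7,-15.7,0],[0,0,5,1.3,0.7,-15.7,0]]}}

```text
time: 2.2
position: [0.4875, -0.2162, 0.0472]
tool_rot: [3.068, 0.669, 0.003]
ft_force: [-0.2, -0.4, -0.2]
grip_width: 0.005
grip_force: 0.0
```

Call:
{"fn": "carry_out", "kwargs": {"steps": [[0,0,0,0,0,-0.3,0],[0,0,0,0,0,-0.4,0],[0,0,0,0,0,-0.5,0],[0,0,0,0,0,-0.5,0]]}}

```text
time: 2.6
position: [0.4879, -0.2152, 0.0422]
tool_rot: [3.068, 0.671, 0.004]
ft_force: [-0.8, 1.3, 7.2]
grip_width: 0.007
grip_force: 3.2
```

Call:
{"fn": "carry_out", "kwargs": {"steps": [[0,0,0,-0.45,-0.2,0,0],[0,0,0,-0.9,-0.4,0,0],[0,0,0,-1.35,-0.6,0,0],[0,0,0,-1.8,-0.8,0,0],[0,0,0,-2.25,-1.0,0,0],[0,0,0,-2.7,-1.2,0,0],[0,0,0,-3.1,-1.4,0,0],[0,0,0,-3.1,-1.4,0,0],[0,0,0,-3.1,-1.4,0,0]]}}

```text
time: 3.5
position: [0.4567, -0.2296, 0.0422]
tool_rot: [3.067, 0.67, 0.003]
ft_force: [-0.8, 1.1, 7.6]
grip_width: 0.008
grip_force: 3.4
```

```bash
python3 - <<'E'
from h import *
w=snap('wrist','w2');crop('w2',254,382,120,216,6,'c3')
E
```

```text
(no output)
```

View pics/c3.png

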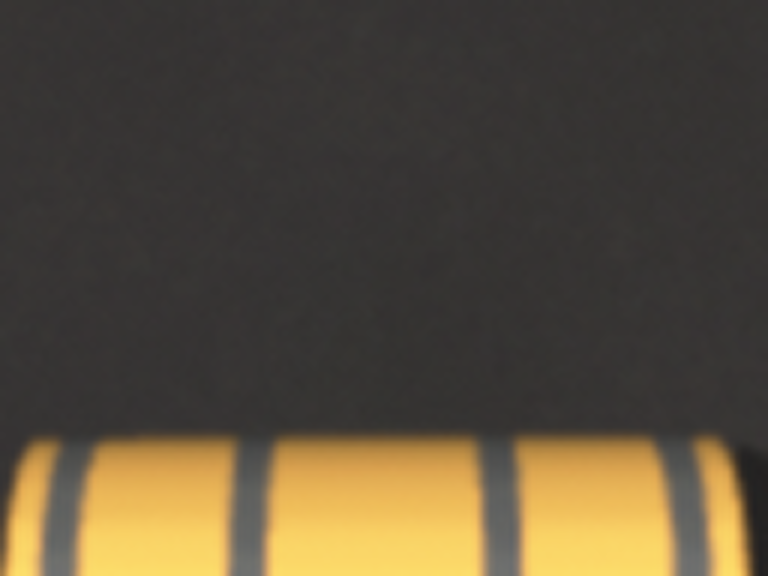

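Crop: the stripe has left the far side, so the roller rolled as planned. I'll finish the last 2 mm, then rise and look.

Call:
{"fn": "carry_out", "kwargs": {"steps": [[0,0,0,-0.2,-0.1,0,0],[0,0,0,-0.2,-0.1,0,0],[0,0,0,-0.2,-0.1,0.5,0],[0,0,0,-0.2,-0.1,2,0],[0,0,0,-0.2,-0.1,6,1],[0,0,0,-0.2,-0.1,10,1],[0,0,0,-0.2,-0.1,14,1],[0,0,0,-0.2,-0.1,14,1],[0,0,0,-0.2,-0.1,14,1]]}}

```text
time: 4.45
position: [0.4539, -0.2305, 0.1817]
tool_rot: [3.067, 0.67, 0.002]
ft_force: [0.3, 1.0, 0.7]
grip_width: 0.372
grip_force: 0.0
```

```bash
python3 - <<'E'
from h import *
w=snap('wrist','w3');crop('w3',260,388,140,236,6,'c4')
E
```

```text
(no output)
```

View pics/c4.png

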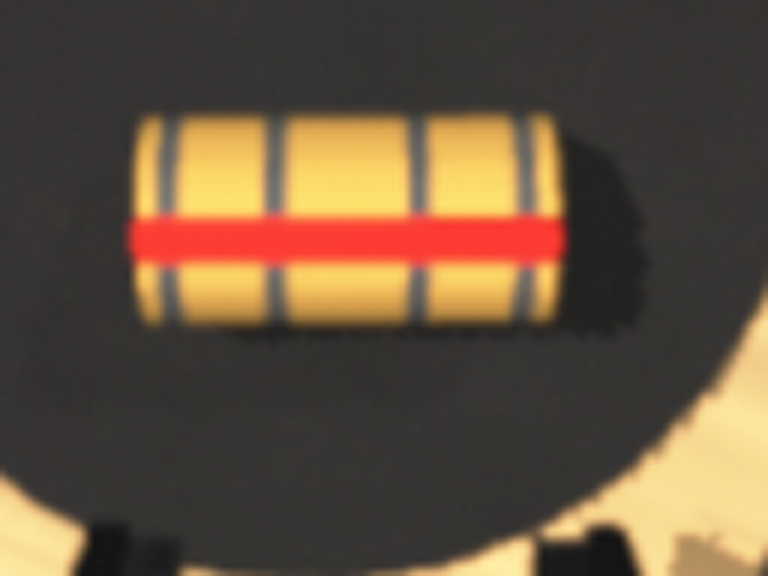

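The stripe centre now runs from (130,240) to (565,240) in the crop, near the top of the roller. I'll check the angle.

```bash
python3 - <<'E'
from h import *
w=load('w3');P=lambda u,v:(260+(u-2.5)/6,140+(v-2.5)/6)
for z in(.024,None):print(fitroller(w,[P(150,115),P(548,115)],[P(150,325),P(548,325)],[P(131,240),P(350,240),P(563,240)],z=z))
print(w['T'][:3,3],ctrl.get_state()['position'])
E
```

```text
{'c': array([ 0.4622, -0.2257,  0.024 ]), 'yaw': -65.3, 'cost': array([0.0005, 0.0005, 0.0005, 0.0005, 0.    ]), 'n': array([-0.909, -0.418,  0.   ]), 'phi_along': [(-0.005, -0.0363), (-0.0, 0.0002), (-0.005, 0.0357)]}
{'c': array([ 0.4637, -0.225 ,  0.0326]), 'yaw': -65.3, 'cost': array([ 0., -0.,  0., -0., -0.]), 'n': array([-0.909, -0.418,  0.   ]), 'phi_along': [(-0.011, -0.0353), (-0.006, 0.0002), (-0.011, 0.0347)]}
[ 0.5188035  -0.20050356  0.3442992 ] [ 0.45302784 -0.23006883  0.18021068]
```

Call:
{"fn": "carry_out", "kwargs": {"steps": [[0,0,0,0.5,0.25,-2,1],[0,0,0,0.95,0.45,-5,1],[0,0,0,0.95,0.45,-8,1],[0,0,0,0.95,0.45,-10,1],[0,0,0,0.95,0.45,-12,1],[0,0,0,0.95,0.45,-14,1],[0,0,0,0.95,0.45,-15.5,1],[0,0,0,0.95,0.45,-16.5,1],[0,0,0,0.95,0.45,-16.8,1],[0,0,0,0.95,0.45,-16.8,1]]}}

```text
time: 5.5
position: [0.4628, -0.2256, 0.0123]
tool_rot: [-3.069, -0.67, 0.001]
ft_force: [-0.1, -0.1, 0.4]
grip_width: 1.001
grip_force: 0.0
```

Call:
{"fn": "carry_out", "kwargs": {"steps": [[0,0,0,0,0,-0.2,1],[0,0,0,0,0,-0.2,0.8],[0,0,0,0,0,-0.2,0.7],[0,0,0,0,0,-0.2,0.5],[0,0,0,0,0,-0.2,0.5],[0,0,0,0,0,-0.2,0.5],[0,0,0,0,0,-0.2,0.5],[0,0,0,0,0,-0.2,0.5]], "squeeze": 30}}

```text
time: 6.3
position: [0.4632, -0.2257, 0.011]
tool_rot: [3.069, 0.67, 0.0]
ft_force: [-1.8, 1.2, 4.6]
grip_width: 0.8
grip_force: 30.0
```

Call:
{"fn": "carry_out", "kwargs": {"steps": [[0,0,0,0,0,0.5,0.5],[0,0,0,0,0,2,0.5],[0,0,0,0,0,5,0.5],[0,0,0,0,0,9,0.5],[0,0,0,0,0,13,0.5],[0,0,0,0,0,17,0.5],[0,0,0,0,0,21,0.5],[0,0,8,0,2,24,0.5],[0,0,16,0,5,24,0.5],[0,0,24,0,9,24,0.5],[0,0,32,0,13,24,0.5],[0,0,40,0,17,24,0.5]]}}

```text
time: 7.5
position: [0.4624, -0.0541, 0.2512]
tool_rot: [2.649, 1.687, 0.0]
ft_force: [1.4, 0.9, -2.9]
grip_width: 0.805
grip_force: 30.0
```

Call:
{"fn": "carry_out", "kwargs": {"steps": [[0,0,8,0,4,0,0.5],[0,0,16,0,8,0,0.5],[0,0,24,0,12,0,0.5],[0,0,32,0,16,0,0.5],[0,0,40,0,17,0,0.5],[0,0,48,0,17,0,0.5],[0,0,50,0,17,0,0.5],[0,0,50,0,17,0,0.5],[0,0,50,0,17,0,0.5],[0,0,50,0,17,0,0.5]]}}

```text
time: 8.5
position: [0.4628, 0.1142, 0.2507]
tool_rot: [1.697, 2.643, -0.0]
ft_force: [1.1, 0.8, -2.2]
grip_width: 0.8
grip_force: 30.0
```

```bash
python3 - <<'E'
from h import *
s=ctrl.get_state();print(s['joint_positions'].round(2),s['position'],R.from_rotvec(s['tool_rot']).as_matrix().round(2).tolist(),s['time'])
w=snap('wrist','w4')
E
```

```text
[ 0.49 -0.05 -0.75  1.8  -0.03  1.38  0.17] [0.4628445  0.11416965 0.25074814] [[-0.42, 0.91, 0.0], [0.91, 0.42, -0.0], [-0.0, 0.0, -1.0]] 8.5
```

View pics/w4.png

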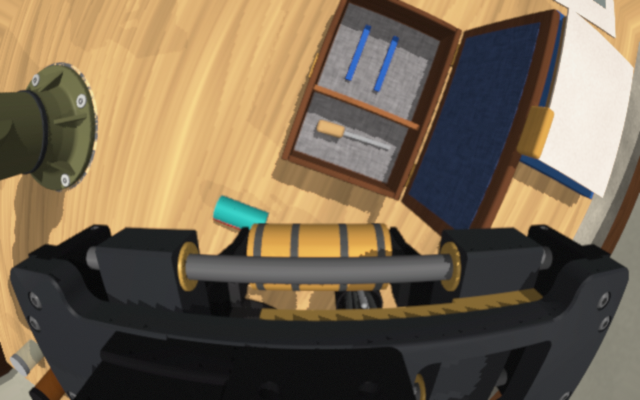

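```bash
python3 -c "
from h import *
crop('w4',275,475,0,208,3.8,'c5')
crop('w4',275,475,0,150,4,'c5')
crop('w4',335,415,15,103,6.5,'c5')"
```

```text
(no output)
```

View pics/c5.png

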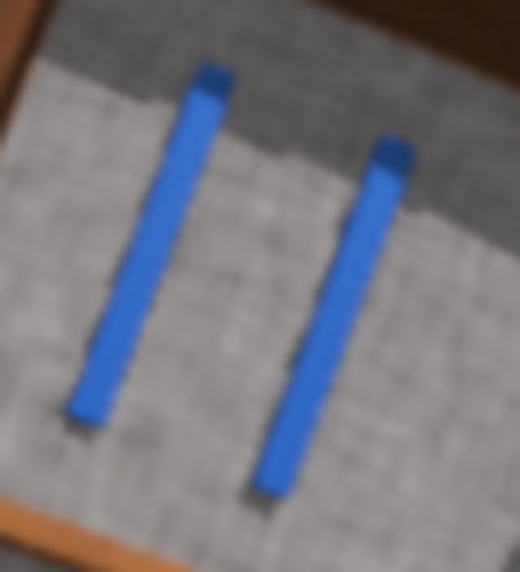

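```bash
python3 - <<'E'
from h import *
w=load('w4');t=load('top0');s=load('scene0');P=lambda u,v:(335+(u-2.75)/6.5,15+(v-2.75)/6.5)
A=[atz(w,*P(*p),.014) for p in[(215,68),(87,415),(396,145),(272,487)]]
for a in A:print(a.round(4))
m=sum(A)/4;d1=A[0]-A[1];d2=A[2]-A[3];print('mid',m,np.linalg.norm(d1),np.linalg.norm(d2),np.degrees(np.arctan2(d1[1],d1[0])),np.degrees(np.arctan2(d2[1],d2[0])),np.linalg.norm((A[0]+A[1]-A[2]-A[3])/2))
y=d1/np.linalg.norm(d1);y=(d1+d2);y/=np.linalg.norm(y);x=np.array([y[1],-y[0],0])
print('x',x,'case origin',m+.012*x-.0435*y)
for nm,p in dict(mm=(285,158),pm=(402,198),pp=(461,32)).items():
    q=atz(w,*p,.06)-(m+.012*x-.0435*y);print(nm,(q@x).round(4),(q@y).round(4))
# ridges from top view: midpoint in crop (approx)
print('tri mid w/ top', tri([(w,*P(242.5,279)),(t,240,215)]))
# lid tab / free corner
o=m+.012*x-.0435*y;h=o+.075*x;h[2]=.0605
for nm,p,yy in(('corner',(563,12),.115),('tabtip',(545,110),.02),('tabtip2',(530,157),-.02)):
    c,v=ray(w,*p);k=((h+yy*y-c)@y)/(v@y);q=c+k*v-h;print(nm,(q@x).round(4),q[2].round(4),'ang',np.arctan2(q[2],-(q@x)),np.hypot(q@x,q[2]))
E
```

```text
[0.4394 0.3176 0.014 ]
[0.4466 0.2399 0.014 ]
[0.4786 0.3203 0.014 ]
[0.4856 0.2432 0.014 ]
mid [0.46254246 0.28026897 0.014     ] 0.07803478621636628 0.07732956540559752 95.26049064333299 95.15003415548225 0.03923477684935312
x [0.99587567 0.09072841 0.        ] case origin [0.47843965 0.23803712 0.014     ]
mm -0.0709 -0.1122
pm 0.0767 -0.1107
pp 0.075 0.1103
tri mid w/ top (array([0.460644  , 0.27806127, 0.00530159]), np.float64(0.00407439449729313))
corner 0.0327 0.149 ang 1.78708832771658 0.15258753545092318
tabtip 0.035 0.1523 ang 1.79680415003962 0.1562902348972818
tabtip2 0.0366 0.151 ang 1.8088600950215468 0.1553807946082366
```

Wrist view: the ridges run (366,27)–(349,79) and (395,38)–(377,91), measuring 78 mm long and 39 mm apart, which fits the text. The lid is at about 1.79 rad and the graver is in the small bay. I'll move above the cradle and measure again.

Call:
{"fn": "carry_out", "kwargs": {"steps": [[0,0,8,0,2,0,0.5],[0,0,16,0,4,0,0.5],[0,0,24,0,6.5,0,0.5],[0,0,32,0,9,0,0.5],[0,0,40,0,11.5,0,0.5],[0,0,48,0,14,0,0.5],[0,0,56,0,16,0,0.5],[0,0,63,0,16.6,0,0.5],[0,0,70.4,0,16.6,0,0.5],[0,0,70.4,0,16.6,0,0.5],[0,0,70.4,0,16.6,0,0.5]]}}

```text
time: 9.65
position: [0.4631, 0.2799, 0.2505]
tool_rot: [0.132, -3.139, 0.0]
ft_force: [0.5, -0.4, -2.5]
grip_width: 0.8
grip_force: 30.0
```

```bash
python3 - <<'E'
from h import *
s=ctrl.get_state();M=R.from_rotvec(s['tool_rot']).as_matrix()
print(s['joint_positions'].round(2),s['position'],M.round(3).tolist(),s['time'])
w=snap('wrist','w5');hsv=cv2.cvtColor(w['pixels'],cv2.COLOR_RGB2HSV)
m=cv2.inRange(hsv,(100,120,60),(125,255,255));n,l,st,c=cv2.connectedComponentsWithStats(m)
for i in range(1,n):
    if st[i,4]>100:
        yy,xx=np.where(l==i);r=cv2.minAreaRect(np.column_stack([xx,yy]).astype(np.float32));b=cv2.boxPoints(r)
        print(st[i],c[i].round(1),'world',atz(w,*c[i],.014).round(4),[atz(w,*q,.014)[:2].round(4).tolist() for q in b])
# red stripe on held roller
m=cv2.inRange(hsv,(0,180,100),(6,255,255));n,l,st,c=cv2.connectedComponentsWithStats(m)
print([(st[i].tolist(),c[i].round(1).tolist()) for i in range(1,n) if st[i,4]>60])
E
```

```text
[ 0.29  0.17 -0.97  1.65  0.14  1.39  0.96] [0.46312331 0.2798549  0.2504932 ] [[-0.996, -0.084, -0.0], [-0.084, 0.996, -0.0], [0.0, -0.0, -1.0]] 9.65
[ 486    0  115   29 1744] [554.5   9.1] world [0.1519 0.6359 0.014 ] [[0.1949, 0.4958], [0.146, 0.5059], [0.0751, 0.785], [0.141, 0.7603]]
[289 153  61   7 346] [319.5 155.7] world [0.4432 0.2793 0.014 ] [[0.4428, 0.2396], [0.4362, 0.3171], [0.4441, 0.3179], [0.4507, 0.2401]]
[289 182  60   7 318] [319.1 184.9] world [0.4819 0.2821 0.014 ] [[0.4813, 0.2421], [0.4747, 0.3198], [0.4828, 0.3207], [0.4895, 0.2426]]
[ 231  290  145   27 1521] [302.7 300.8] world [0.6645 0.2726 0.014 ] [[0.6584, 0.1604], [0.637, 0.3807], [0.6867, 0.3893], [0.7102, 0.1578]]
[]
```

Call:
{"fn": "carry_out", "kwargs": {"steps": [[0,0,0,-0.05,0.05,-3,0.5],[0,0,0,-0.05,0.05,-7,0.5],[0,0,0,-0.05,0.05,-11,0.5],[0,0,0,-0.05,0.05,-14,0.5],[0,0,0,-0.05,0.05,-17,0.5],[0,0,0,-0.05,0.05,-19,0.5],[0,0,0,-0.05,0.05,-21,0.5],[0,0,0,-0.05,0.05,-22.4,0.5],[0,0,0,-0.05,0.05,-23.2,0.5],[0,0,0,-0.05,0.05,-23.4,0.5],[0,0,0,-0.05,0.05,-23.4,0.5]]}}

```text
time: 10.8
position: [0.4628, 0.281, 0.017]
tool_rot: [-0.137, 3.138, 0.001]
ft_force: [-0.3, 0.4, -2.8]
grip_width: 0.801
grip_force: 30.0
```

Call:
{"fn": "carry_out", "kwargs": {"steps": [[0,0,0,0,0,-0.1,0.5],[0,0,0,0,0,-0.2,0.5],[0,0,0,0,0,-0.3,0.5],[0,0,0,0,0,-0.4,0.5],[0,0,0,0,0,-0.4,0.5]]}}

```text
time: 11.3
position: [0.4627, 0.2808, 0.013]
tool_rot: [-0.138, 3.138, -0.0]
ft_force: [0.4, -1.1, 0.2]
grip_width: 0.802
grip_force: 30.0
```

Call:
{"fn": "carry_out", "kwargs": {"steps": [[0,0,0,0,0,-0.05,0.5],[0,0,0,0,0,-0.05,0.82],[0,0,0,0,0,-0.05,0.86],[0,0,0,0,0,-0.05,0.89],[0,0,0,0,0,-0.05,0.89],[0,0,0,0,0,-0.05,0.89]]}}

```text
time: 11.9
position: [0.4625, 0.2808, 0.012]
tool_rot: [-0.138, 3.139, 0.0]
ft_force: [-0.1, -0.4, -1.3]
grip_width: 0.892
grip_force: 0.0
```

Call:
{"fn": "carry_out", "kwargs": {"steps": [[0,0,0,0,0,1,0.89],[0,0,0,0,0,3,0.89],[0,0,0,0,0,6,0.89],[0,0,0,0,0,10,0.89],[0,0,0,0,0,14,0.89],[0,0,0,0,0,18,0.7],[0,0,0,0,0,22,0.5],[0,0,0,-3,0,24,0],[0,0,0,-3,0,24,0],[0,0,0,-3,0,24,0]]}}

```text
time: 12.9
position: [0.4325, 0.281, 0.253]
tool_rot: [-0.139, 3.136, -0.002]
ft_force: [0.6, -0.2, -0.2]
grip_width: 0.52
grip_force: 0.0
```

```bash
python3 - <<'E'
from h import *
s=ctrl.get_state();print(s['joint_positions'].round(2),s['position'],s['time'])
w=snap('wrist','w6');crop('w6',230,410,110,220,4.4,'c6')
E
```

```text
[ 0.33  0.08 -1.    1.71  0.07  1.39  0.98] [0.43248114 0.2809585  0.25300309] 12.9
```

View pics/c6.png

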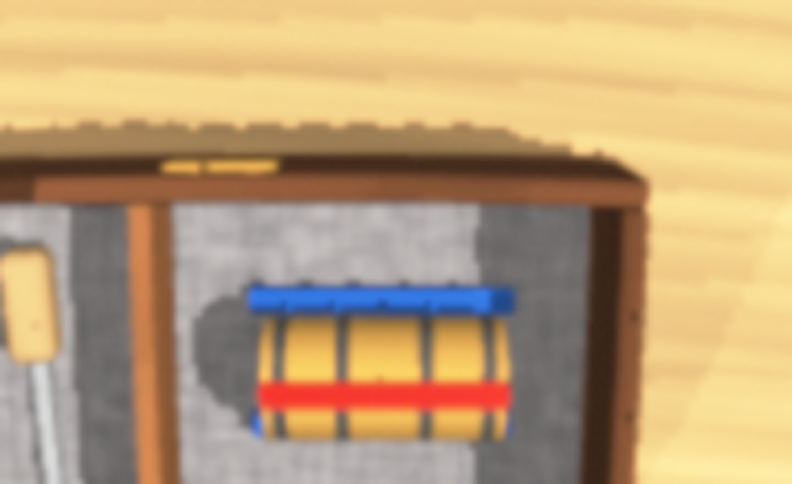

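Crop: the roller lies against its ridges, ends at u 258–511, with the stripe at v≈396. I'll check its pose numerically and work out the lid path.

```bash
python3 - <<'E'
from h import *
w=load('w6');P=lambda u,v:(230+(u-1.7)/4.4,110+(v-1.7)/4.4)
r=fitroller(w,[P(265,318),P(505,318)],[P(265,439),P(505,439)],[P(258,396),P(385,396),P(511,396)],z=.026,yaw0=95,c0=(.4625,.2807));print(r)
th=np.radians(4.9);x=np.array([np.cos(th),np.sin(th),0]);y=np.array([-x[1],x[0],0])
m=np.array([.46255,.2807,0]);d=r['c']-m;print('offset in cradle',d@x,d@y)
h=m+.087*x-.0435*y+[0,0,.0605];print('hinge',h)
for a in(1.8,1.5,1.2,.9,.6,.3,.1,0):
    dirn=-np.cos(a)*x+np.array([0,0,np.sin(a)]);p=h+.16*dirn+.01*(np.sin(a)*x+np.array([0,0,np.cos(a)]));print(a,'tab outer',p.round(4),'edge mid-thickness inner .15',(h+.15*dirn).round(4))
E
```

```text
{'c': array([0.4644, 0.2816, 0.026 ]), 'yaw': 95.2, 'cost': array([-0.0001, -0.0001, -0.0001, -0.0001, -0.    ]), 'n': array([0.996, 0.09 , 0.   ]), 'phi_along': [(0.019, -0.036), (0.019, 0.0001), (0.019, 0.0359)]}
offset in cradle 0.0019201140287767717 0.000738689458767701
hinge [0.55294768 0.24479025 0.0605    ]
1.8 tab outer [0.5989 0.2487 0.214 ] edge mid-thickness inner .15 [0.5869 0.2477 0.2066]
1.5 tab outer [0.5516 0.2447 0.2208] edge mid-thickness inner .15 [0.5424 0.2439 0.2101]
1.2 tab outer [0.5045 0.2406 0.2132] edge mid-thickness inner .15 [0.4988 0.2401 0.2003]
0.9 tab outer [0.4617 0.237  0.192 ] edge mid-thickness inner .15 [0.46   0.2368 0.178 ]
0.6 tab outer [0.427  0.234  0.1591] edge mid-thickness inner .15 [0.4296 0.2342 0.1452]
0.3 tab outer [0.4036 0.232  0.1173] edge mid-thickness inner .15 [0.4102 0.2325 0.1048]
0.1 tab outer [0.3953 0.2313 0.0864] edge mid-thickness inner .15 [0.4042 0.232  0.0755]
0 tab outer [0.3935 0.2311 0.0705] edge mid-thickness inner .15 [0.4035 0.232  0.0605]
```

The roller is placed: 2 mm off across, stripe within 0.02 rad of up. Next I'll take the shut fingers over the lid to behind it.

Call:
{"fn": "carry_out", "kwargs": {"steps": [[0,0,0,0,0,4,0],[0,0,0,4,-0.6,4.5,0],[0,0,0,8,-1.2,4.5,0],[0,0,0,12,-1.8,4.5,0],[0,0,0,16,-2.4,4.5,0],[0,0,0,20,-3,4.5,0],[0,0,0,20,-3,4.5,0],[0,0,0,20,-3,0,0],[0,0,0,20,-3,-3,0],[0,0,0,20,-3,-6,0],[0,0,0,20,-3,-6.8,0],[0,0,0,20,-3,-6.8,0]]}}

```text
time: 14.15
position: [0.6315, 0.25, 0.1818]
tool_rot: [0.138, -3.135, 0.002]
ft_force: [0.9, 0.3, 0.1]
grip_width: 0.001
grip_force: 0.0
```

```bash
python3 - <<'E'
from h import *
s=ctrl.get_state();p0=s['position'];print(s['joint_positions'].round(2),p0,s['time'],s['grip_width'],s['ft_force'])
th=np.radians(4.9);x=np.array([np.cos(th),np.sin(th),0]);h=np.array([.55295,.2448,.0605]);w=.01;z=np.array([0,0,1])
for a in [1.8,1.7,1.6]+list(np.arange(1.5,-.01,-.1)):
    e=h+.15*(-np.cos(a)*x+np.sin(a)*z)+.01*(np.sin(a)*x+np.cos(a)*z)
    p=h+.13*(-np.cos(a)*x+np.sin(a)*z)+.01*(np.sin(a)*x+np.cos(a)*z)+w*x
    if a>1.57: p=np.array([*(e+w*x)[:2],p[2]])
    print(round(a,1),((p-p0)*100).round(2))
E
```

```text
[ 0.19  0.55 -0.87  1.4   0.42  1.39  0.97] [0.63150682 0.25004737 0.18179319] 14.15 0.0007092259512429362 [0.87656334 0.33675096 0.13327045]
1.8 [-2.49 -0.07  0.3 ]
1.7 [-3.95 -0.19  0.63]
1.6 [-5.43 -0.32  0.84]
1.5 [-6.78 -0.43  0.91]
1.4 [-8.08 -0.54  0.85]
1.3 [-9.36 -0.65  0.66]
1.2 [-10.62  -0.76   0.35]
1.1 [-11.85  -0.87  -0.09]
1.0 [-13.02  -0.97  -0.65]
0.9 [-14.13  -1.06  -1.32]
0.8 [-15.17  -1.15  -2.11]
0.7 [-16.12  -1.23  -2.99]
0.6 [-16.99  -1.31  -3.96]
0.5 [-17.75  -1.37  -5.02]
0.4 [-18.4   -1.43  -6.15]
0.3 [-18.94  -1.47  -7.33]
0.2 [-19.36  -1.51  -8.57]
0.1 [-19.65  -1.54  -9.84]
-0.0 [-19.81  -1.55 -11.13]
```

Call:
{"fn": "carry_out", "kwargs": {"steps": [[0,0,0,-1.2,0,0.1,0],[0,0,0,-2.2,-0.1,0.3,0],[0,0,0,-2.9,-0.1,0.4,0],[0,0,0,-3.6,-0.2,0.5,0],[0,0,0,-4.3,-0.2,0.7,0],[0,0,0,-5,-0.3,0.8,0],[0,0,0,-5.7,-0.3,0.8,0],[0,0,0,-6.3,-0.4,0.9,0],[0,0,0,-6.8,-0.4,0.9,0]]}}

```text
time: 15.05
position: [0.5643, 0.2465, 0.1933]
tool_rot: [-0.138, 3.138, -0.0]
ft_force: [2.1, -0.3, 0.7]
grip_width: 0.007
grip_force: 1.1
```

Call:
{"fn": "carry_out", "kwargs": {"steps": [[0,0,0,-1.3,-0.1,-0.05,0],[0,0,0,-2.6,-0.2,-0.25,0],[0,0,0,-3.85,-0.35,-0.55,0],[0,0,0,-5.05,-0.45,-1,0],[0,0,0,-6.25,-0.55,-1.55,0],[0,0,0,-7.35,-0.65,-2.25,0],[0,0,0,-8.4,-0.7,-3,0],[0,0,0,-9.35,-0.8,-3.9,0],[0,0,0,-10.2,-0.9,-4.85,0]]}}

```text
time: 15.95
position: [0.4614, 0.2378, 0.1443]
tool_rot: [0.138, -3.138, 0.0]
ft_force: [0.3, 0.6, 1.6]
grip_width: 0.007
grip_force: 0.6
```

Call:
{"fn": "carry_out", "kwargs": {"steps": [[0,0,0,-0.75,-0.05,-1.05,0],[0,0,0,-1.4,-0.1,-2.2,0],[0,0,0,-1.95,-0.15,-3.35,0],[0,0,0,-2.35,-0.2,-4.6,0],[0,0,0,-2.6,-0.2,-5.4,0],[0,0,0,-2.7,-0.2,-6.2,0],[0,0,0,-2.75,-0.2,-6.7,0],[0,0,0,-2.75,-0.2,-7,0],[0,0,0,-2.75,-0.2,-7.2,0],[0,0,0,-2.75,-0.2,-7.2,0]]}}

```text
time: 16.95
position: [0.4351, 0.2359, 0.0725]
tool_rot: [-0.138, 3.138, 0.001]
ft_force: [0.4, 0.5, 0.1]
grip_width: 0.005
grip_force: 0.0
```

Call:
{"fn": "carry_out", "kwargs": {"steps": [[0,0,0,0,0,-0.1,0],[0,0,0,0,0,-0.2,0],[0,0,0,0,0,-0.3,0],[0,0,0,0,0,-0.3,0]]}}

```text
time: 17.35
position: [0.4353, 0.236, 0.0708]
tool_rot: [-0.138, 3.138, -0.001]
ft_force: [-3.4, -2.1, 10.9]
grip_width: 0.004
grip_force: 5.2
```

Force is 10.9 N at z = 0.0708, which matches the lid sitting on the rim. I'll retreat and take a last look.

Call:
{"fn": "carry_out", "kwargs": {"steps": [[0,0,0,0,0,0.5,0],[0,0,0,0,0,3,0],[0,0,0,0,0,7,0],[0,0,0,0,0,11,0],[0,0,0,0,-4,15,0],[0,0,0,0,-8,17,0],[0,0,0,0,-8,17,0],[0,0,0,0,-8,17,0]]}}

```text
time: 18.15
position: [0.4356, 0.1548, 0.2402]
tool_rot: [-0.133, 3.137, -0.001]
ft_force: [-0.6, 0.3, 0.0]
grip_width: 0.013
grip_force: 0.0
```

```bash
python3 - <<'E'
from h import *
print(ctrl.get_state()['ft_force'])
a=snap('scene','s9')['pixels'];b=snap('wrist','w9')['pixels']
o=cv2.vconcat([cv2.resize(a[150:330,220:460],(400,300)),cv2.resize(b,(400,250))])[:,:,::-1];cv2.imwrite('pics/c9.png',o)
E
```

```text
[-0.55432785  0.27525629  0.00772958]
```

View pics/c9.png

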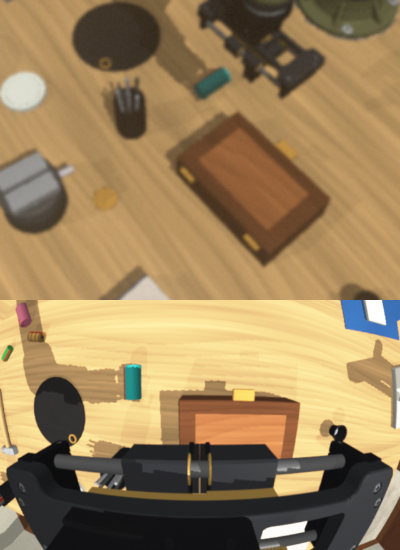

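The picture shows the lid flat and closed on the case (scene crop, around (250,185)), with the pot, ring and other things where they were and the arm clear of everything.

```bash
python3 -c "
from bench import ctrl
print(ctrl.close_job())"
```

```text
the job is handed in; nothing more can be done
None
```

The job is handed in: the roller was rolled stripe-up on the mat and set between the blue ridges with the stripe within about 0.02 rad of up; the lid is pressed closed with nothing else visibly moved. The judge returned no verdict.

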